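Refit a portable stove's burner cap and knob, then hold it lit

ROBOT

A 6-joint arm with a two-finger parallel gripper is mounted at the origin on a cart in front of the work surface, level with it; the furniture and walls round the work are solid. World frame = base frame: x ahead of the robot, y to its left, z up, the work surface at z = 0. Lengths are in m, angles in degrees, forces in N, time in s.
With the tool pointing down it reaches from about 0.25 to 0.725 m from the base axis. Payload 9.7 kg.
Tool frame: the origin (TCP) lies at the very end of the fingers, on their centre line; the grasp point (between the pads) lies 19 mm behind it (bot.hold_point_z is the distance from the TCP to the grasp point, in m); z points along the fingers, y is the line along which they close (so a half turn about z gives the same grasp; the last joint's range is limited). The gripper opens to 85 mm and grips with 20 to 120 N. Pads are 22 mm wide; open, the fingers measure 114 mm over their backs; the gripper's body (76 mm by 85 mm) begins 54 mm behind the grasp point. The pads swing forward as they close: fully open they stand 13 mm farther back than shut.
Start: joints at [75.688, 4.979, 10.078, 95.1, 0, 90], TCP at [0.136, 0.533, 0.231] pointing down, gripper open.
Joint ranges: [-179.16, 179.16], [-48.56, 103.87], [-65.8, 70.77], [-126.05, 130.52], [-82.76, 87.17], [-180, 180]. Speed limits (degrees/s): [127.2, 127.2, 147.25, 180, 180, 180].

INTERFACE

Orientations are given as [roll, pitch, yaw] about the fixed x, y, z axes, in that order (R = Rz(yaw) Ry(pitch) Rx(roll)).
In Python, from workcell import bot gives the robot as it stands.
- The arm moves only by the tool play_rows, never from a script. Its argument "targets" is a list of rows, each an object with "grip": the closure in counts, from 0 (fully open) to 255 (shut); "linear": the shift along the world's x, y, z in cm, a list of three; "delta_rot": the turn, a rotation vector about the world's x, y, z in rad, a list of three. A call has 1 to 10 rows; each row is the pose to reach, as a shift and turn from the pose commanded when the call began; what a row does not reach only later rows make up. A row lasts 1/10 s, in which the tool goes at most 50 mm and 8.59 degrees, less where a joint would pass 70% of its speed; a pose out of reach is approached as far as the arm can. A call with a gripper value outside its range is refused whole. The fingers move at their own pace and stop on an object; "force" is the grip in N (left out, the last holds). Time passes only in rows, so rows that repeat a pose let the fingers close. It gives the time, the measured TCP pose, the force, the opening and the grip force at its end, in the units of the state.
- bot.get_obs(): the state, without advancing time (a new reading comes with each control period).
- bot.camera(name): name is "scene" or "top"; returns a dict with "color" (420x560x3 uint8, red, green, blue), "range_z" (420x560 float32, m along the optical axis (not along the pixel's ray), 0 where there is no reading), "fov_y" (degrees; the focal length in pixels is half the picture's height over the tangent of half this angle, whatever the lens; pixels are square), "cx", "cy" (the principal point, pixels), "world_to_cam" (4x4, takes a point from world to camera coordinates). Camera axes: x right, y up, looking along -z (the intrinsics and any distortion apply to the point x, -y, -z); pixel columns grow to the right and rows downward; lengths in m; the calibration is good to about 2 mm. A picture is of the moment at which its call begins.
- bot.job_done(): hands the job in; it is judged then, once.
Trained networks look in a picture, given as the dict that the camera call returned (one of the last four; its "shot" number tells which), for a name from the list of things; names that differ only in an ending like _2 or _b are one class to them, and where a whole thing is asked for, a point or a joint stands for the part that bears it (a point fixed in the world has none). Each returns a list of dicts, best first, with "conf" (0 to 1); they miss things now and then, are a little off and sometimes report something else, mostly with a low value. They report only what shows in the picture. A call takes as long as a camera call.
- bot.search_frame(picture, target): "box" ([left, top, right, bottom] in pixels, round what is visible of it).
- bot.trace(picture, target): "pixels" (420x560 bool, what is visible of it) and "box" ([left, top, right, bottom] in pixels, round what is visible of it).
- bot.pinpoint(picture, target): "pixel" ([column, row] in pixels: a listed point, or the origin of a listed thing).
The state is a dict: "time": time; "q": joint angles; "qd": joint speeds; "joint_efforts": joint torques, N m; "ee_pos": TCP position; "tcp_rot": TCP orientation; "wrist_force": force on the tool from outside, world axes, zero at the start; "torque": the same for the moment, N m; "opening": finger opening in m; "grasp_force": force on a finger pad.
Only numpy, scipy, OpenCV 4.12 (cv2) and the standard library are available. Lean on these libraries where they do the work, as an engineer would, in place of code of your own. Each camera call takes 0.05 s, during which the arm holds its last target. There are 200 camera calls.

TASK

The portable gas stove has been taken apart for cleaning: first put the round burner cap back on its burner, rim down and sitting flat. Then fit the control knob fully home on its D-shaped shaft, press it in against the valve spring, turn it anticlockwise to the lighting mark, and keep it pressed in there: finish while still gripping and pressing the knob, as one does while the burner lights. Do not disturb the egg timer or the garlic bulb.

Things in the scene. Friction and masses are not known exactly. Their poses are not given: they have to be found in the camera images.
- cap: Dark burner cap: round disc 54 mm across, 14.5 mm high, 90 g, slightly domed, with a rim below (inside diameter 45 mm, 7 mm deep). Lies loose on the worktop left of the stove, already rim down; cap and knob share two places there, one nearer, one farther, either way round. Origin: centre of the underside (the rim's edge); z up. Its side is upright up to 11 mm: grip across it.
- knob: Black cooker knob, 45 g, underside down on the worktop: flange 46 mm across, 6 mm thick; on it a bar grip 18 mm wide (y), 45 mm long (x), top at 30 mm. The bar's pointed end with a white line is +x. In the underside a blind D-bore 13.2 mm across, 15 mm deep, its flat on the +x (pointer) side 2.8 mm from the axis, mouth flared 1.2 mm. Origin: centre of the underside, on the bore's axis; z up.
- burner_seat (a point): Centre of the burner's seat, 95 mm above the worktop, 20 mm above the stove's steel deck: the plane the cap's rim rests on, and where the seated cap's origin is. A round spigot 42 mm across, 5.5 mm high above it fits inside the rim; the crown below is 55 mm across. Nothing beside the burner rises over 15 mm above the deck. Axes are the stove's.
- shaft_seat (a point): On the axis of the upright brass D-shaft, on its collar (17 mm across) where the knob's underside rests when home; 10 mm above the deck, 85 mm above the worktop, unpressed. The shaft rises 13 mm above it, 12 mm across, tip tapered, flat 2.2 mm from the axis. Moves and turns with the shaft: z up, x from axis to flat (off: away from the robot). The knob fits with its pointer over the flat.
- valve_press (a joint): How far the shaft is pushed down into the stove, m: 0 at rest, 0.006 at the stop. Spring: about 4 N at rest, 9 N at the stop. Let go, it springs up again.
- valve_turn (a joint): Turn of the shaft, rad: 0 off (a dot on the deck), growing anticlockwise seen from above, stop at 1.0 (lighting mark, a black drop on the deck). Locked at off unless pushed in by at least 3.5 mm; then it turns easily (0.03 N m). The knob has about 0.2 rad of play each way on the shaft, so turn the knob about 1.15 rad to reach the stop.
- egg_timer: Small green and white egg timer, 61 mm across, 58 mm high, near the worktop's front edge. Leave it alone. Origin: centre of its underside.
- garlic: Garlic bulb, about 50 mm, on the worktop front left. Leave it alone. Origin: centre of its underside.

How it is judged:
By the outcome, as a careful person would: the job done as asked, in the order asked, and still so for the second after the job is handed in, while the arm keeps its last pose, push and grip.
It also fails if it takes over 61 s, if anything falls off the work surface, if the arm or the gripper's body presses on something with over 40 N, if the wrist force passes 120 N, or if a joint passes its speed limit or range.

## Working session

There is one attempt and no reset: what is moved stays moved. The work goes in short steps, Python scripts to look and compute and a tool call to move; the robot and the scene stay as the last step left them, time stands still between calls to the robot, and variables do not carry over. Pictures are saved under pics/ and viewed, at most 10 in all, crops included, and the job is handed in when it is done.

Besides the shell and the picture viewer there is one more tool, called after "Request:" as name(argument=value, ...), one argument or row to a line, values as JSON. play_rows: Moves the arm, as the interface text tells. Its arguments: {"type":"object","properties":{"targets":{"type":"array","items":{"type":"object","properties":{"grip":{"type":"number"},"linear":{"type":"array","items":{"type":"number"}},"delta_rot":{"type":"array","items":{"type":"number"}}}}},"force":{"type":"number"}},"required":["targets"]}

```bash
mkdir -p pics; cat > h.py <<'E'
import numpy as np, cv2
from workcell import bot
def K(p):
    f=p["color"].shape[0]/2/np.tan(np.radians(p["fov_y"]/2)); return f,p["cx"],p["cy"]
def ray(p,px):
    f,cx,cy=K(p); T=np.linalg.inv(p["world_to_cam"])
    d=np.array([(px[0]-cx)/f,-(px[1]-cy)/f,-1.]); return T[:3,3],T[:3,:3]@d
def at_z(p,px,z):
    o,d=ray(p,px); return o+d*(z-o[2])/d[2]
def by_depth(p,px):
    o,d=ray(p,px); return o+d*p["range_z"][int(px[1]),int(px[0])]
def cloud(p):
    f,cx,cy=K(p); T=np.linalg.inv(p["world_to_cam"]); v,u=np.mgrid[:420,:560]; r=p["range_z"]
    return np.stack([(u-cx)/f*r,-(v-cy)/f*r,-r],-1)@T[:3,:3].T+T[:3,3]
def save(p,n,box=None,s=1):
    im=p["color"][...,::-1]
    if box: im=im[box[1]:box[3],box[0]:box[2]]
    cv2.imwrite("pics/"+n,cv2.resize(im,None,fx=s,fy=s,interpolation=cv2.INTER_CUBIC))
E
cat > a.py <<'E'
from h import *
np.set_printoptions(precision=4,suppress=True)
print({k:v for k,v in bot.get_obs().items() if k in("time","ee_pos","tcp_rot","opening")},bot.hold_point_z)
Z=dict(cap=0,knob=0,burner_seat=.095,shaft_seat=.085,egg_timer=0,garlic=0)
for c in("top","scene"):
    p=bot.camera(c); save(p,c+"0.png",None,1.4); T=np.linalg.inv(p["world_to_cam"]); print(c,T[:3,3],p["fov_y"],[k for k in p])
    C=cloud(p)
    for n,z in Z.items():
        r=bot.pinpoint(p,n)[:2]; print(n,[(np.round(x["pixel"],1),round(x["conf"],2),at_z(p,x["pixel"],z)) for x in r])
        for x in bot.trace(p,n)[:1]:
            m=x["pixels"]&(p["range_z"]>0); q=C[m]; print("   trace",x["box"],round(x["conf"],2),q.min(0),q.max(0),np.median(q,0))
E
python3 a.py
```

```text
{'time': 0.0, 'ee_pos': array([0.1359, 0.5327, 0.2306]), 'tcp_rot': array([-179.9259,   -0.0008,  165.6872]), 'opening': 0.0852045708802878} 0.0187
top [ 0.3309 -0.0043  1.1323] 43.74257346438748 ['color', 'range_z', 'fov_y', 'cx', 'cy', 'world_to_cam', 'shot']
cap [(array([196.9, 154.5]), 0.94, array([0.6515, 0.1842, 0.    ]))]
   trace [187.6, 143.0, 206.9, 165.9] 0.81 [0.6229 0.1578 0.0028] [0.6751 0.2092 0.0205] [0.6481 0.1835 0.0137]
knob [(array([189.4, 237.1]), 0.86, array([0.4656, 0.1923, 0.    ]))]
   trace [173.7, 228.6, 197.4, 250.8] 0.9 [ 0.4386  0.1727 -0.0037] [0.4848 0.2189 0.0364] [0.4601 0.1937 0.0096]
burner_seat []
   trace [278.1, 103.1, 440.1, 235.5] 0.65 [ 0.4705 -0.3459 -0.0063] [0.7743 0.0061 0.1052] [ 0.604  -0.1596  0.0762]
shaft_seat [(array([409.1, 201.6]), 0.47, array([ 0.5359, -0.267 ,  0.085 ]))]
   trace [405.8, 200.4, 411.4, 205.4] 0.52 [ 0.5279 -0.2659  0.0837] [ 0.5411 -0.256   0.1008] [ 0.533  -0.2602  0.094 ]
egg_timer [(array([259. , 275.4]), 0.95, array([0.3853, 0.0392, 0.    ]))]
   trace [244.2, 261.8, 271.9, 290.4] 0.75 [ 0.3563  0.0109 -0.00
[... 927 characters left out ...]
2 -0.0043] [0.8209 0.0801 0.1047] [ 0.5869 -0.1974  0.0762]
shaft_seat [(array([360.6, 281.8]), 0.58, array([ 0.5387, -0.2619,  0.085 ]))]
   trace [358.1, 277.6, 366.7, 288.1] 0.46 [ 0.5277 -0.2737  0.0792] [ 0.5437 -0.2612  0.0996] [ 0.5333 -0.268   0.0883]
egg_timer [(array([229.3, 249.5]), 0.66, array([0.3956, 0.048 , 0.    ]))]
   trace [215.9, 228.2, 238.5, 260.5] 0.73 [ 0.3585  0.0069 -0.0004] [0.4316 0.0998 0.0632] [0.3829 0.0238 0.0414]
garlic [(array([349.9, 224.1]), 0.64, array([ 0.6942, -0.0391,  0.    ])), (array([196. , 217.5]), 0.54, array([0.3784, 0.2016, 0.    ]))]
   trace [188.0, 201.8, 202.2, 220.1] 0.79 [0.3504 0.1742 0.0096] [0.393  0.2151 0.0492] [0.3685 0.1883 0.0309]
```

View pics/top0.png

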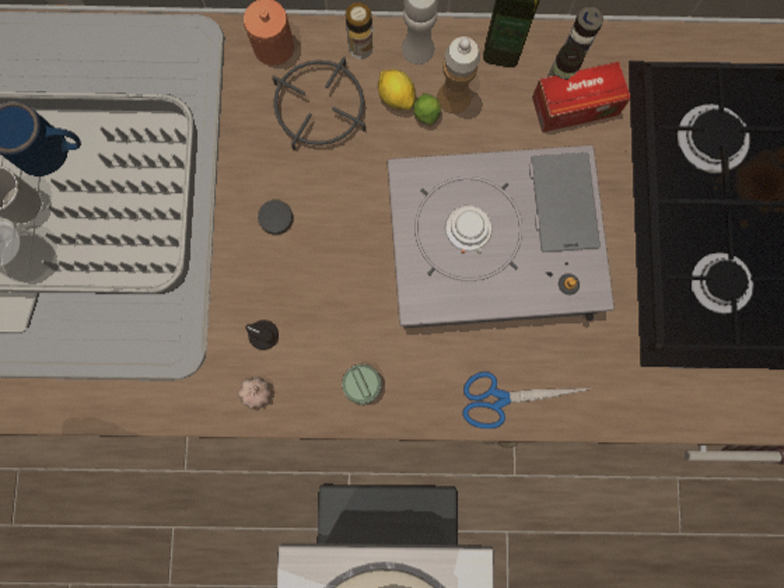

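```bash
cat > b.py <<'E'
from h import *
np.set_printoptions(precision=4,suppress=True)
p=bot.camera("top"); s=bot.camera("scene")
save(p,"crop.png",(160,120,220,260),4); save(p,"stove.png",(270,100,450,240),4)
def mid(p,box,zlo,zhi,n):
    C=cloud(p); v,u=np.mgrid[:420,:560]
    m=(u>=box[0])&(u<box[2])&(v>=box[1])&(v<box[3])&(C[...,2]>zlo)&(C[...,2]<zhi)&(p["range_z"]>0)
    q=C[m]
    if len(q)<5: print(n,len(q)); return
    c,r=cv2.minEnclosingCircle(q[:,:2].astype(np.float32))
    rr=cv2.minAreaRect((q[:,:2]*1000).astype(np.float32))
    w,V=np.linalg.eigh(np.cov(q[:,:2].T))
    print(n,len(q),"mean",q.mean(0),"circle",c,r,"rect",rr,"axis",np.degrees(np.arctan2(V[1,1],V[0,1])),w**.5)
mid(p,(182,138,212,170),.008,.03,"cap")
mid(s,(272,170,303,198),.008,.03,"cap s")
mid(p,(168,222,203,256),.022,.04,"knob bar")
mid(s,(210,188,240,214),.022,.04,"knob bar s")
mid(p,(168,222,203,256),.003,.04,"knob all")
mid(p,(280,100,400,235),.0925,.12,"burner")
mid(s,(300,190,400,260),.0925,.12,"burner s")
mid(p,(398,192,420,215),.088,.12,"shaft")
mid(s,(350,270,375,295),.088,.12,"shaft s")
E
python3 b.py
```

```text
cap 452 mean [0.6485 0.1846 0.0137] circle (0.6496719121932983, 0.18449364602565765) 0.02764253318309784 rect ((649.005615234375, 184.96279907226562), (53.88003158569336, 52.00835418701172), 45.20953369140625) axis -150.6907315742026 [0.0133 0.0137]
cap s 202 mean [0.6486 0.1789 0.0144] circle (0.650110125541687, 0.18204666674137115) 0.028559163212776184 rect ((649.9795532226562, 181.5352783203125), (52.97044372558594, 50.14460372924805), 57.98529052734375) axis -136.74303276410532 [0.0136 0.0144]
knob bar 167 mean [0.4619 0.1959 0.0301] circle (0.4626407325267792, 0.19694311916828156) 0.022414563223719597 rect ((462.8558349609375, 196.87002563476562), (44.54431915283203, 17.890182495117188), 64.78392028808594) axis 65.94033618819041 [0.005  0.0122]
knob bar s 74 mean [0.4624 0.191  0.0299] circle (0.4645187258720398, 0.19308438897132874) 0.021643398329615593 rect ((463.5893249511719, 193.43475341796875), (42.74555969238281, 17.39975357055664), 69.34294128417969) axis 67.729484690054 [0.0051 0.0123]
knob all 439 mean [0.4621 0.1953 0.0154] circle (0.4600582420825958, 0.20512278378009
[... 507 characters left out ...]
11718694120645523) 0.029609939083456993 rect ((618.1947631835938, -118.05105590820312), (56.87750244140625, 53.581756591796875), 52.40773010253906) axis 135.62684246968615 [0.0133 0.014 ]
shaft 27 mean [ 0.5341 -0.2612  0.0965] circle (0.5353881120681763, -0.2626000642776489) 0.005949882324784994 rect ((535.17822265625, -261.1082763671875), (12.506302833557129, 9.596186637878418), 64.51568603515625) axis 72.2298414194247 [0.0028 0.0034]
shaft s 33 mean [ 0.5338 -0.2661  0.0957] circle (0.5348276495933533, -0.26502305269241333) 0.006567754782736301 rect ((534.5045166015625, -265.0892028808594), (7.148362159729004, 12.019383430480957), 11.571939468383789) axis 100.8198660155465 [0.0022 0.0036]
```

The top view shows the cap at (275,217), the knob at (262,335) with its pointer up-left, the burner at (469,228) and the shaft at (569,284). Both cameras agree with these to within about 4 mm. The stove's yaw is about +4°. Moving above the cap.

Request:
play_rows(
  targets=[
    {"grip":0,"linear":[25,-17,0],"delta_rot":[0,0,0.25]},
    {"grip":0,"linear":[25,-17,0],"delta_rot":[0,0,0.25]},
    {"grip":0,"linear":[51.3,-35,-10],"delta_rot":[0,0,0.25]},
    {"grip":0,"linear":[51.3,-35,-10],"delta_rot":[0,0,0.25]},
    {"grip":0,"linear":[51.3,-35,-10],"delta_rot":[0,0,0.25]},
    {"grip":0,"linear":[51.3,-35,-10],"delta_rot":[0,0,0.25]},
    {"grip":0,"linear":[51.3,-35,-10],"delta_rot":[0,0,0.25]},
    {"grip":0,"linear":[51.3,-35,-10],"delta_rot":[0,0,0.25]},
    {"grip":0,"linear":[51.3,-35,-10],"delta_rot":[0,0,0.25]},
    {"grip":0,"linear":[51.3,-35,-10],"delta_rot":[0,0,0.25]},
  ],
  force=40,
)

```text
time: 2.4
ee_pos: [0.5416, 0.2558, 0.1562]
tcp_rot: [180.0, 0.0, -180.0]
wrist_force: [1.5, 0.9, -0.0]
opening: 0.0856
grasp_force: 0.0
```

View pics/stove.png

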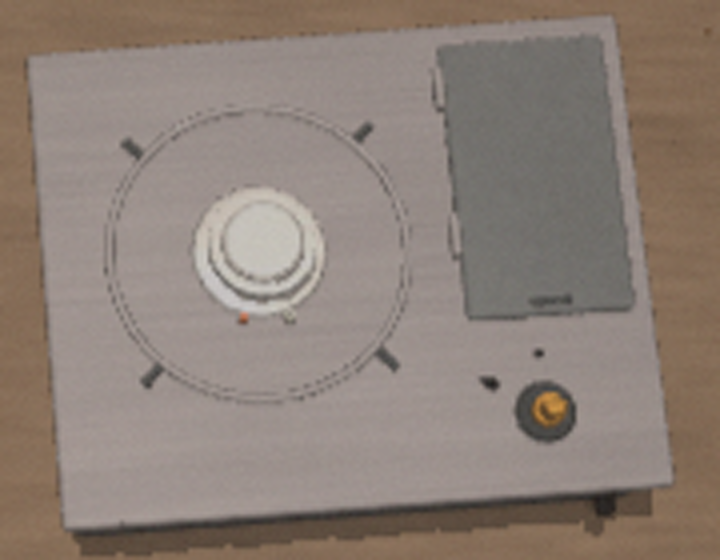

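The crop shows the burner crown at (258,250) and the spigot top at (262,240). The dot is at (539,352), the drop at (488,383) and the brass shaft at (549,407). Checking where the commanded pose stands.

Request:
play_rows(
  targets=[
    {"grip":0,"linear":[0,0,0],"delta_rot":[0,0,0]},
    {"grip":0,"linear":[0,0,0],"delta_rot":[0,0,0]},
    {"grip":0,"linear":[0,0,0],"delta_rot":[0,0,0]},
  ],
)

```text
time: 2.7
ee_pos: [0.5397, 0.2577, 0.1567]
tcp_rot: [180.0, 0.0, -180.0]
wrist_force: [-1.8, 0.1, 0.4]
opening: 0.0855
grasp_force: 0.0
```

```bash
cat > c.py <<'E'
from h import *
np.set_printoptions(precision=4,suppress=True)
o=bot.get_obs(); print(o["time"],o["q"],o["ee_pos"],o["tcp_rot"])
p=bot.camera("top"); C=cloud(p)
# stove yaw from the deck's outline
m=((abs(C[...,2]-.0755)<.006)&(C[...,0]>.42)&(C[...,0]<.8)&(C[...,1]<.03)&(C[...,1]>-.38)).astype(np.uint8)
m=cv2.morphologyEx(m,cv2.MORPH_OPEN,np.ones((3,3)))
n,l,st,_=cv2.connectedComponentsWithStats(m); k=1+st[1:,4].argmax()
r=cv2.minAreaRect((C[l==k][:,:2]*1000).astype(np.float32)); print("deck",r)
# spigot / crown by height
d=(abs(C[...,0]-.617)<.035)&(abs(C[...,1]+.115)<.035)
for a,b in((.0925,.0965),(.099,.104)):
    q=C[d&(C[...,2]>a)&(C[...,2]<b)]; c,rad=cv2.minEnclosingCircle(q[:,:2].astype(np.float32)); print(a,len(q),q.mean(0),c,rad)
for px in((270+539/4,100+352/4),(270+488/4,100+383/4)): print("mark",at_z(p,px,.075))
E
python3 c.py
```

```text
2.7 [25.5233 10.7155  8.1926 87.4702  0.011  25.4887] [0.5397 0.2577 0.1567] [ 179.9871    0.0014 -179.9654]
deck ((612.0416259765625, -160.73309326171875), (256.6773376464844, 316.5390930175781), 5.219167232513428)
0.0925 178 [ 0.6163 -0.1142  0.0947] (0.6131160259246826, -0.11660290509462357) 0.03276859596371651
0.099 223 [ 0.6171 -0.1149  0.1009] (0.6165955662727356, -0.11308250576257706) 0.025791235268115997
mark [ 0.5664 -0.2612  0.075 ]
mark [ 0.5495 -0.2344  0.075 ]
```

Request:
play_rows(
  targets=[
    {"grip":0,"linear":[11,-7.5,-6],"delta_rot":[0,0,0]},
    {"grip":0,"linear":[11,-7.5,-6],"delta_rot":[0,0,0]},
    {"grip":0,"linear":[11,-7.5,-6],"delta_rot":[0,0,0]},
    {"grip":0,"linear":[11,-7.5,-10],"delta_rot":[0,0,0]},
    {"grip":0,"linear":[11,-7.5,-12],"delta_rot":[0,0,0]},
    {"grip":0,"linear":[11,-7.5,-14],"delta_rot":[0,0,0]},
    {"grip":0,"linear":[11,-7.5,-15.6],"delta_rot":[0,0,0]},
    {"grip":0,"linear":[11,-7.5,-15.6],"delta_rot":[0,0,0]},
    {"grip":0,"linear":[11,-7.5,-15.6],"delta_rot":[0,0,0]},
  ],
)

```text
time: 3.65
ee_pos: [0.65, 0.183, 0.0013]
tcp_rot: [180.0, 0.0, -179.9]
wrist_force: [-0.3, -0.8, 1.2]
opening: 0.0854
grasp_force: 0.0
```

Request:
play_rows(
  targets=[
    {"grip":200,"linear":[0,0,0],"delta_rot":[0,0,0]},
    {"grip":200,"linear":[0,0,0],"delta_rot":[0,0,0]},
    {"grip":200,"linear":[0,0,0],"delta_rot":[0,0,0]},
    {"grip":200,"linear":[0,0,0],"delta_rot":[0,0,0]},
    {"grip":200,"linear":[0,0,0],"delta_rot":[0,0,0]},
    {"grip":200,"linear":[0,0,0],"delta_rot":[0,0,0]},
    {"grip":200,"linear":[0,0,0],"delta_rot":[0,0,0]},
    {"grip":200,"linear":[0,0,0],"delta_rot":[0,0,0]},
  ],
  force=40,
)

```text
time: 4.45
ee_pos: [0.6508, 0.1826, 0.0022]
tcp_rot: [180.0, 0.1, -180.0]
wrist_force: [-1.3, 0.1, 6.1]
opening: 0.0518
grasp_force: 40.9
```

Request:
play_rows(
  targets=[
    {"grip":200,"linear":[0,0,2],"delta_rot":[0,0,0]},
    {"grip":200,"linear":[0,0,6],"delta_rot":[0,0,0]},
    {"grip":200,"linear":[0,0,10],"delta_rot":[0,0,0]},
    {"grip":200,"linear":[0,0,13],"delta_rot":[0,0,0]},
    {"grip":200,"linear":[0,0,15],"delta_rot":[0,0,0]},
    {"grip":200,"linear":[0,0,15],"delta_rot":[0,0,0]},
    {"grip":200,"linear":[0,0,15],"delta_rot":[0,0,0]},
  ],
)

```text
time: 5.15
ee_pos: [0.6502, 0.1823, 0.1502]
tcp_rot: [180.0, 0.0, -180.0]
wrist_force: [-0.2, 0.1, -1.6]
opening: 0.0516
grasp_force: 42.1
```

```bash
cat > d.py <<'E'
from h import *
import sys
np.set_printoptions(precision=4,suppress=True)
o=bot.get_obs(); print(o["time"],o["ee_pos"],o["opening"],o["wrist_force"])
n,tag=sys.argv[1:3]
ims=[]
for c in("top","scene"):
    p=bot.camera(c); C=cloud(p); t=bot.trace(p,n)
    f,cx,cy=K(p); e=p["world_to_cam"]@np.r_[o["ee_pos"],1]; u,v=cx-f*e[0]/e[2],cy+f*e[1]/e[2]
    for x in t[:2]:
        q=C[x["pixels"]&(p["range_z"]>0)]; print(c,np.round(x["conf"],2),x["box"],q.mean(0),q.min(0),q.max(0),np.median(q,0))
    x0,y0=int(np.clip(u-40,0,480)),int(np.clip(v-50,0,320)); ims.append(cv2.resize(p["color"][y0:y0+100,x0:x0+80,::-1],None,fx=5,fy=5,interpolation=cv2.INTER_CUBIC)); print(c,"tcp px",u,v,"crop",x0,y0)
cv2.imwrite(f"pics/{tag}.png",np.hstack(ims))
E
python3 d.py cap cap_held
```

```text
5.15 [0.6502 0.1823 0.1502] 0.05158079873492563 [-0.2222  0.1485 -1.6174]
top tcp px 185.99498286868373 133.8726311086652 crop 145 83
scene 0.43 [277.8, 132.2, 291.8, 147.6] [0.6384 0.178  0.1595] [0.6234 0.1545 0.149 ] [0.6651 0.2039 0.1635] [0.6367 0.1773 0.1606]
scene tcp px 287.30208511202477 139.81195547464267 crop 247 89
```

View pics/cap_held.png

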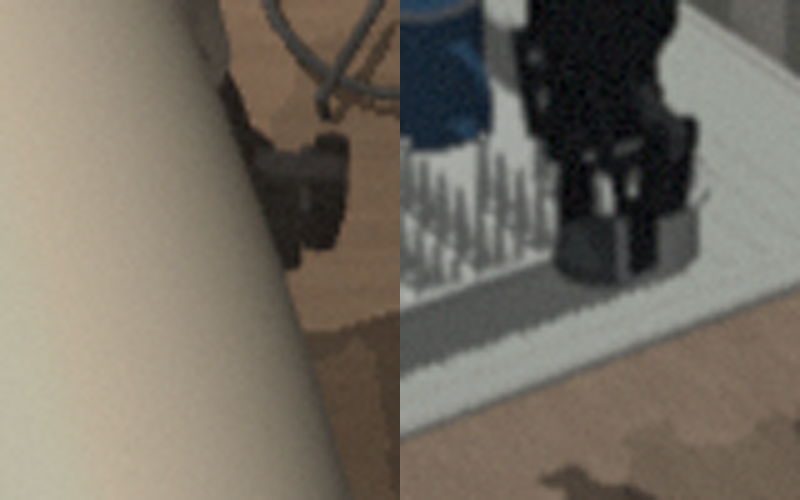

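The cap is held level in the fingers (right panel, (628,245)). Carrying it to just above the burner.

Request:
play_rows(
  targets=[
    {"grip":200,"linear":[-3.2,-29.9,1],"delta_rot":[0,0,0]},
    {"grip":200,"linear":[-3.2,-29.9,1],"delta_rot":[0,0,0]},
    {"grip":200,"linear":[-3.2,-29.9,1],"delta_rot":[0,0,0]},
    {"grip":200,"linear":[-3.2,-29.9,1],"delta_rot":[0,0,0]},
    {"grip":200,"linear":[-3.2,-29.9,1],"delta_rot":[0,0,0]},
    {"grip":200,"linear":[-3.2,-29.9,1],"delta_rot":[0,0,0]},
    {"grip":200,"linear":[-3.2,-29.9,-1],"delta_rot":[0,0,0]},
    {"grip":200,"linear":[-3.2,-29.9,-4],"delta_rot":[0,0,0]},
    {"grip":200,"linear":[-3.2,-29.9,-4.4],"delta_rot":[0,0,0]},
    {"grip":200,"linear":[-3.2,-29.9,-4.4],"delta_rot":[0,0,0]},
  ],
)

```text
time: 6.35
ee_pos: [0.6172, -0.1164, 0.1052]
tcp_rot: [180.0, -0.2, -180.0]
wrist_force: [-0.2, -0.5, -0.7]
opening: 0.0518
grasp_force: 42.2
```

```bash
python3 d.py cap cap_over
```

```text
6.35 [ 0.6172 -0.1164  0.1052] 0.051798859293799036 [-0.167  -0.4694 -0.7455]
top tcp px 336.43695676234364 159.10977179409545 crop 296 109
scene 0.62 [335.7, 209.7, 352.8, 230.1] [ 0.6091 -0.1184  0.1182] [ 0.5902 -0.1427  0.0999] [ 0.6413 -0.0906  0.1241] [ 0.6077 -0.118   0.1194]
scene tcp px 347.3800662882349 220.40703206409077 crop 307 170
```

View pics/cap_over.png

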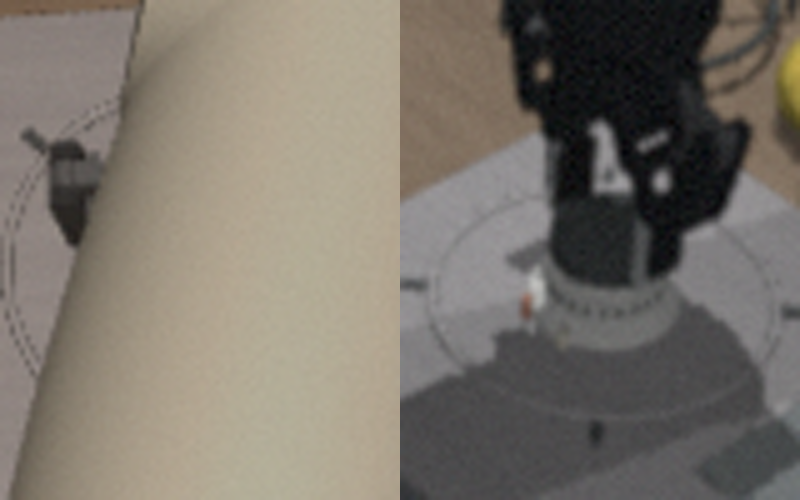

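The cap sits centred over the burner crown (right panel, both at about x=617). Lowering it slowly.

Request:
play_rows(
  targets=[
    {"grip":200,"linear":[0,0,-0.1],"delta_rot":[0,0,0]},
    {"grip":200,"linear":[0,0,-0.3],"delta_rot":[0,0,0]},
    {"grip":200,"linear":[0,0,-0.4],"delta_rot":[0,0,0]},
    {"grip":200,"linear":[0,0,-0.5],"delta_rot":[0,0,0]},
    {"grip":200,"linear":[0,0,-0.6],"delta_rot":[0,0,0]},
    {"grip":200,"linear":[0,0,-0.7],"delta_rot":[0,0,0]},
    {"grip":200,"linear":[0,0,-0.8],"delta_rot":[0,0,0]},
    {"grip":200,"linear":[0,0,-0.8],"delta_rot":[0,0,0]},
  ],
)

```text
time: 7.35
ee_pos: [0.618, -0.1167, 0.0982]
tcp_rot: [180.0, -0.0, -180.0]
wrist_force: [-0.6, 0.2, -0.9]
opening: 0.0516
grasp_force: 42.2
```

Request:
play_rows(
  targets=[
    {"grip":200,"linear":[0,0,-0.1],"delta_rot":[0,0,0]},
    {"grip":200,"linear":[0,0,-0.15],"delta_rot":[0,0,0]},
    {"grip":200,"linear":[0,0,-0.2],"delta_rot":[0,0,0]},
    {"grip":200,"linear":[0,0,-0.2],"delta_rot":[0,0,0]},
  ],
)

```text
time: 7.75
ee_pos: [0.6182, -0.1167, 0.0972]
tcp_rot: [-180.0, 0.0, -180.0]
wrist_force: [-2.6, -0.5, 5.2]
opening: 0.0519
grasp_force: 42.7
```

Contact came at exactly the seated height. Releasing and rising.

Request:
play_rows(
  targets=[
    {"grip":0,"linear":[0,0,0],"delta_rot":[0,0,0]},
    {"grip":0,"linear":[0,0,0],"delta_rot":[0,0,0]},
    {"grip":0,"linear":[0,0,0],"delta_rot":[0,0,0]},
    {"grip":0,"linear":[0,0,0.2],"delta_rot":[0,0,0]},
    {"grip":0,"linear":[0,0,2],"delta_rot":[0,0,0]},
    {"grip":0,"linear":[0,0,6],"delta_rot":[0,0,0]},
    {"grip":0,"linear":[-5,10,9],"delta_rot":[0,0,0.3]},
    {"grip":0,"linear":[-10,20,9],"delta_rot":[0,0,0.6]},
    {"grip":0,"linear":[-15.6,31,8],"delta_rot":[0,0,0.9]},
    {"grip":0,"linear":[-15.6,31,4],"delta_rot":[0,0,1.15]},
  ],
)

```text
time: 8.75
ee_pos: [0.5292, 0.0609, 0.1667]
tcp_rot: [-179.9, 0.2, -145.3]
wrist_force: [0.7, -0.1, 0.9]
opening: 0.0856
grasp_force: 0.0
```

Request:
play_rows(
  targets=[
    {"grip":0,"linear":[0,0,0],"delta_rot":[0,0,0]},
    {"grip":0,"linear":[0,0,0],"delta_rot":[0,0,0]},
  ],
)

```text
time: 8.95
ee_pos: [0.5293, 0.0603, 0.1655]
tcp_rot: [-180.0, 0.0, -145.5]
wrist_force: [0.0, 0.3, -0.5]
opening: 0.0851
grasp_force: 0.0
```

```bash
cat > e.py <<'E'
from h import *
np.set_printoptions(precision=4,suppress=True)
o=bot.get_obs(); print(o["time"],o["ee_pos"],o["tcp_rot"],o["q"],o["opening"])
s=bot.camera("scene"); p=bot.camera("top")
for n,c in(("s",s),("t",p)):
    C=cloud(c); d=(abs(C[...,0]-.618)<.04)&(abs(C[...,1]+.117)<.04)&(C[...,2]>.1)&(C[...,2]<.125)
    q=C[d]; 
    if len(q)>20:
        A=np.c_[q[:,:2]-q[:,:2].mean(0),np.ones(len(q))]; print(n,len(q),q.min(0),q.max(0),q.mean(0),"slopes",np.linalg.lstsq(A,q[:,2],rcond=None)[0],cv2.minEnclosingCircle(q[:,:2].astype(np.float32)))
    k=(abs(C[...,0]-.463)<.04)&(abs(C[...,1]-.194)<.04)&(C[...,2]>.022)&(C[...,2]<.04); q=C[k]
    if len(q)>20: print("knob",len(q),cv2.minAreaRect((q[:,:2]*1000).astype(np.float32)))
a=s["color"][180:280,300:400,::-1]; b=p["color"][100:200,285:385,::-1]
cv2.imwrite("pics/seated.png",np.hstack([cv2.resize(x,None,fx=4,fy=4,interpolation=cv2.INTER_CUBIC) for x in(a,b)]))
E
python3 e.py
```

```text
8.95 [0.5293 0.0603 0.1655] [-179.9728    0.0235 -145.5391] [  6.5081   1.729   -0.6065  87.631   -0.013  -27.9528] 0.0850890094983513
s 362 [ 0.5903 -0.1457  0.1001] [ 0.6467 -0.0919  0.1146] [ 0.6153 -0.1218  0.1087] slopes [0.0479 0.0672 0.1087] ((0.6190522909164429, -0.11891278624534607), 0.029068442061543465)
knob 78 ((463.8329162597656, 194.35655212402344), (43.81224822998047, 17.516159057617188), 68.22899627685547)
t 558 [ 0.5907 -0.1418  0.1002] [ 0.6443 -0.089   0.1145] [ 0.6164 -0.1154  0.1083] slopes [ 0.0208 -0.0042  0.1083] ((0.6174258589744568, -0.1162596046924591), 0.02745037153363228)
knob 40 ((466.8670959472656, 212.43109130859375), (13.349452018737793, 17.090349197387695), 83.99547576904297)
```

View pics/seated.png

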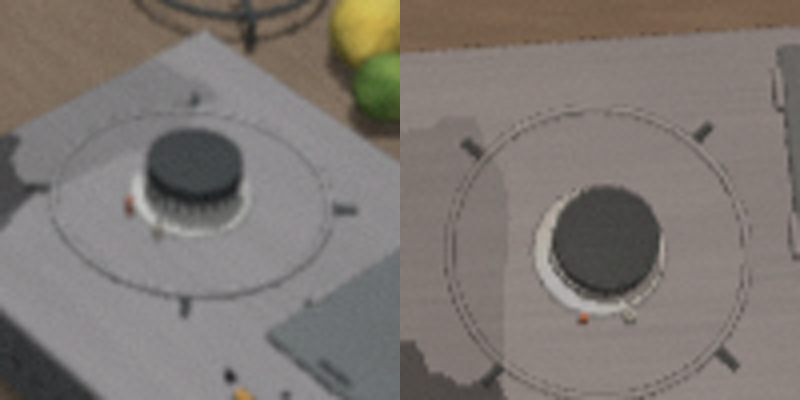

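The cap is seated flat on the burner (left panel (195,165), right panel (605,242)): the top is at the expected height and nearly level. Next is the knob.

Request:
play_rows(
  targets=[
    {"grip":110,"linear":[-3.3,6.7,-3],"delta_rot":[0,0,0.28]},
    {"grip":110,"linear":[-6.6,13.4,-7],"delta_rot":[0,0,0.567]},
    {"grip":110,"linear":[-6.6,13.4,-10],"delta_rot":[0,0,0.567]},
    {"grip":110,"linear":[-6.6,13.4,-10],"delta_rot":[0,0,0.567]},
    {"grip":110,"linear":[-6.6,13.4,-11],"delta_rot":[0,0,0.567]},
    {"grip":110,"linear":[-6.6,13.4,-13],"delta_rot":[0,0,0.567]},
    {"grip":110,"linear":[-6.6,13.4,-15],"delta_rot":[0,0,0.567]},
    {"grip":110,"linear":[-6.6,13.4,-15.5],"delta_rot":[0,0,0.567]},
    {"grip":110,"linear":[-6.6,13.4,-15.5],"delta_rot":[0,0,0.567]},
    {"grip":110,"linear":[-6.6,13.4,-15.5],"delta_rot":[0,0,0.567]},
  ],
)

```text
time: 10.05
ee_pos: [0.4646, 0.193, 0.0113]
tcp_rot: [-179.9, 0.0, -113.2]
wrist_force: [-0.1, -0.6, 0.0]
opening: 0.0487
grasp_force: 0.0
```

Request:
play_rows(
  targets=[
    {"grip":240,"linear":[0,0,0],"delta_rot":[0,0,0]},
    {"grip":240,"linear":[0,0,0],"delta_rot":[0,0,0]},
    {"grip":240,"linear":[0,0,0],"delta_rot":[0,0,0]},
    {"grip":240,"linear":[0,0,0],"delta_rot":[0,0,0]},
    {"grip":240,"linear":[0,0,0],"delta_rot":[0,0,0]},
    {"grip":240,"linear":[0,0,0],"delta_rot":[0,0,0]},
  ],
  force=60,
)

```text
time: 10.65
ee_pos: [0.4643, 0.1937, 0.0113]
tcp_rot: [-179.9, 0.1, -113.1]
wrist_force: [1.1, -0.7, 6.5]
opening: 0.0162
grasp_force: 59.7
```

```bash
python3 d.py knob knob_grip
```

```text
10.65 [0.4643 0.1937 0.0113] 0.016246491547098577 [ 1.0857 -0.665   6.5004]
top tcp px 187.87270654211613 237.07023489992127 crop 147 187
scene 0.77 [218.0, 193.2, 234.2, 213.3] [0.4601 0.1839 0.0171] [ 0.4423  0.169  -0.001 ] [0.4798 0.2147 0.0361] [0.4603 0.1806 0.0157]
scene 0.34 [271.7, 187.8, 452.1, 334.3] [ 0.5923 -0.1931  0.071 ] [ 0.4723 -0.3304 -0.0035] [0.8219 0.0718 0.1088] [ 0.584  -0.2024  0.0762]
scene tcp px 226.43238749537178 204.17680278328604 crop 186 154
```

View pics/knob_grip.png

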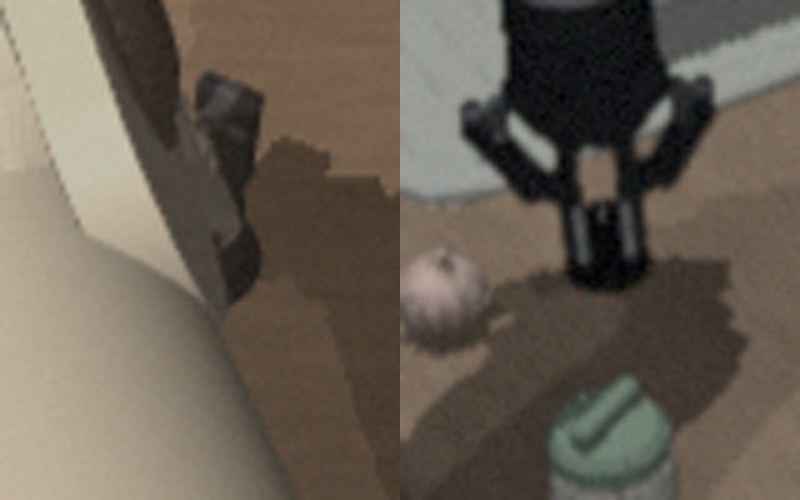

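The knob is gripped across its bar (right panel, (605,240)). While the stove is unobstructed, I'm refining the shaft axis. A silhouette fit will find it, with the seated cap as the bias reference.

```bash
cat > f.py <<'E'
from h import *
np.set_printoptions(precision=4,suppress=True)
a=np.linspace(0,2*np.pi,90)
def D(th,r,z0,z1,flat=9,rt=None):
    P=[]
    for z,R in((z0,r),(z1,rt or r)):
        x=np.minimum(R*np.cos(a),flat); y=R*np.sin(a); P.append(np.c_[x*np.cos(th)-y*np.sin(th),x*np.sin(th)+y*np.cos(th),0*x+z])
    return np.vstack(P)
def proj(p,P):
    f,cx,cy=K(p); c=P@p["world_to_cam"][:3,:3].T+p["world_to_cam"][:3,3]; return np.c_[cx-f*c[:,0]/c[:,2],cy+f*c[:,1]/c[:,2]]
def hc(p,P):
    m=cv2.moments(cv2.convexHull(proj(p,P).astype(np.float32))); return np.array([m["m10"],m["m01"]])/m["m00"]
def fit(p,M,z,t,x0):
    x=np.array(x0,float)
    for _ in range(6):
        x+=(at_z(p,t,z)-at_z(p,hc(p,M+np.r_[x,0]),z))[:2]
    return x
for c in("top","scene"):
    p=bot.camera(c); hsv=cv2.cvtColor(p["color"],cv2.COLOR_RGB2HSV).astype(int)
    u0,v0=proj(p,np.array([[.536,-.264,.092]]))[0]; v,u=np.mgrid[:420,:560]
    near=(abs(u-u0)<9)&(abs(v-v0)<9)
    w=np.clip((hsv[...,1]-70)/90.,0,1)*near
    t=np.array([(w*u).sum(),(w*v).sum()])/w.sum()
    print(c,"brass area",w.sum(),t,"model area",cv2.contourArea(cv2.convexHull(proj(p,D(.08,.006,.085,.098,.0022,.005)+[.536,-.264,0]).astype(np.float32))),fit(p,D(.08,.006,.085,.098,.0022,.005),.092,t,(.536,-.264)))
    u0,v0=proj(p,np.array([[.6175,-.117,.102]]))[0]; near=(abs(u-u0)<18)&(abs(v-v0)<18)
    w=np.clip((110-hsv[...,2])/25.,0,1)*near
    lab,l=cv2.connectedComponents((w>.3).astype(np.uint8)); k=l[int(v0),int(u0)]; w=w*(l==k)
    t=np.array([(w*u).sum(),(w*v).sum()])/w.sum()
    M=D(0,.027,.095,.106,9); M=np.vstack([M,D(0,.024,.1075,.1090,9)])
    print(c,"cap area",w.sum(),"model",cv2.contourArea(cv2.convexHull(proj(p,M+[.6175,-.117,0]).astype(np.float32))),fit(p,M,.102,t,(.6175,-.117)))
E
python3 f.py
```

```text
top brass area 56.42222222222222 [406.9049 201.7865] model area 27.752734627574682 [ 0.5355 -0.2614]
top cap area 569.24 model 574.5391077022068 [ 0.6164 -0.1165]
scene brass area 50.46666666666667 [360.3443 282.9036] model area 38.71289464319125 [ 0.5336 -0.2673]
scene cap area 436.88 model 393.3481850565877 [ 0.6173 -0.1192]
```

```bash
cat > g.py <<'E'
import re
src=open("f.py").read().split("for c in(")[0]; exec(src)
for c in("top","scene"):
    p=bot.camera(c); I=p["color"].astype(int)
    u0,v0=proj(p,np.array([[.536,-.264,.092]]))[0]; v,u=np.mgrid[:420,:560]
    d=I[...,0]-I[...,2]; near=(abs(u-u0)<8)&(abs(v-v0)<9)
    U,V=int(u0),int(v0); print(c,U,V); print(d[V-8:V+9,U-7:U+8])
    w=np.clip((d-30)/60.,0,1)*near; t=np.array([(w*u).sum(),(w*v).sum()])/w.sum()
    M=D(.08,.006,.085,.098,.0022,.005)
    print(w.sum(),t,fit(p,M,.092,t,(.536,-.264)))
E
python3 g.py
```

```text
top 408 200
[[ 14  14  15  15  16  14  16  15  14  15  14  15  14  14  16]
 [ 17  17  15  15  15  15  16  16  14  14  15  16  15  15  16]
 [ 15  15  15  14  14  15  16  15  15  13  14  15  16  15  15]
 [ 13  14  12  12  10   9   9  10  13  13  15  15  13  16  13]
 [ 12  10   6   6   3   5   5   6   7  12  13  16  14  14  15]
 [  8   6   3   3   3   4   7   4   7   8  12  16  14  16  15]
 [  4   5   3   5  47  97 101 101  56  11   6  12  12  14  14]
 [  4   3   8  73 107 119 124 108  91  39  13   6  13  15  16]
 [  4   5  36 108  98 104 115 109 110 101  68  15  10  14  15]
 [  4   7  67 104  64  86 117 120 119 122  67  12   7  16  15]
 [  4  17  75  96  56  60 110 121 119 111  59   9   4  15  16]
 [  4  14  62 112  71  48  70  83  83  77  40   7   4  15  14]
 [  3   5  40  91 107  58  49  61  81  63  21   7   5  15  14]
 [  4   6  16  48  80  92  71  76  59  27   6   2   6  14  15]
 [  6   4   5  11  25  56  45  43  18   7   3   9   9  15  16]
 [  5   4   4   4   7  11   7   9   7   6   5   5  13  16  13]
 [ 10   4   3   2   5   2   4   3   5   5   4  14  16  17  13]]
47.95 [406.9329 
[... 202 characters left out ...]
 -1  3  1  1 -1  0  0  0  1  0]
 [ 0  1  0 -1  1  2 14 17  5 -1 -1 -1 -2  0  1]
 [ 1  2 -2 -1  1 15 48 62 36  8  1  2  0  2  0]
 [ 0  1 -1  0  1 27 80 95 83 40  9  2 -2  0  1]
 [ 1 -1  0  0  3 30 77 96 96 74 36  8 -1  0  1]
 [-1 -1 -1  3 20 37 60 73 81 75 52 17  1 -2  1]
 [ 1  0 -1 18 60 59 54 58 61 60 57 45 11 -1 -1]
 [ 0 -4  1 39 81 71 54 53 54 57 70 74 30 -1 -1]
 [-4 -2 -2 39 79 65 53 57 56 62 66 78 34  2 -2]
 [ 1 -7 -2 26 68 64 58 60 62 70 68 69 25 -4 -4]
 [-3 -3 -2 16 49 60 63 62 68 78 65 50  9 -6  0]
 [-1 -6 -5  5 33 49 55 57 62 63 49 29  2 -4 -4]
 [-1 -3 -4 -6  8 29 41 46 46 43 33  8 -3 -6 -1]
 [-2 -3 -3 -5 -5  1 13 19 22 17  4 -2 -5 -6 -1]]
36.35 [360.4723 282.1403] [ 0.5351 -0.2658]
```

```bash
cat > g2.py <<'E'
exec(open("f.py").read().split("for c in(")[0])
from scipy.optimize import minimize
def ras(p,Ms,o,S=8,N=20):
    im=np.zeros((N*S,N*S),np.uint8)
    for M in Ms:
        h=cv2.convexHull(((proj(p,M)-o+.5)*S).astype(np.float32)); cv2.fillPoly(im,[np.round(h).astype(np.int32)],255)
    return cv2.GaussianBlur(cv2.resize(im,(N,N),interpolation=cv2.INTER_AREA)/255.,(0,0),.5)
for c in("top","scene"):
    p=bot.camera(c); I=p["color"].astype(float); d=I[...,0]-I[...,2]
    u0,v0=proj(p,np.array([[.536,-.264,.09]]))[0]; o=np.array([int(u0)-10,int(v0)-10])
    w=np.clip((d[o[1]:o[1]+20,o[0]:o[0]+20]-15)/45,0,1)
    for zb in(.079,.082,.084):
        S=D(.08,.006,.085,.098,.0022,.005); B=D(0,.0085,zb,.085)
        f=lambda x:((ras(p,[S+np.r_[x/1e3,0],B+np.r_[x/1e3,0]],o)-w)**2).sum()
        r=minimize(f,[536,-264],method="Nelder-Mead",options=dict(initial_simplex=[[530,-258],[541,-264],[534,-270]])); print(c,zb,r.x,r.fun,w.sum())
E
python3 g2.py
```

```text
top 0.079 [ 536.0509 -263.1141] 1.5114551448784317 63.08888888888889
top 0.082 [ 535.7862 -262.662 ] 2.0768992892779403 63.08888888888889
top 0.084 [ 535.5782 -262.5636] 2.918227488128657 63.08888888888889
scene 0.079 [ 537.639  -262.7353] 1.526947928616136 66.53333333333333
scene 0.082 [ 536.814  -263.6869] 1.0786911308353422 66.53333333333333
scene 0.084 [ 536.1089 -264.1747] 2.831078223921332 66.53333333333333
```

Request:
play_rows(
  targets=[
    {"grip":240,"linear":[0,0,2],"delta_rot":[0,0,0]},
    {"grip":240,"linear":[0,0,6],"delta_rot":[0,0,0]},
    {"grip":240,"linear":[0,0,11],"delta_rot":[0,0,0]},
    {"grip":240,"linear":[0.7,-4.5,14],"delta_rot":[0,0,-0.12]},
    {"grip":240,"linear":[1.4,-9,15],"delta_rot":[0,0,-0.25]},
    {"grip":240,"linear":[2.2,-14,15],"delta_rot":[0,0,-0.4]},
    {"grip":240,"linear":[3,-19,15],"delta_rot":[0,0,-0.55]},
    {"grip":240,"linear":[3.8,-24,15],"delta_rot":[0,0,-0.7]},
    {"grip":240,"linear":[4.6,-29,15],"delta_rot":[0,0,-0.85]},
    {"grip":240,"linear":[5.4,-34,15],"delta_rot":[0,0,-1.0]},
  ],
)

```text
time: 12.15
ee_pos: [0.5169, -0.1446, 0.1605]
tcp_rot: [-180.0, 0.0, -170.8]
wrist_force: [1.2, 0.8, 0.0]
opening: 0.0168
grasp_force: 58.8
```

Request:
play_rows(
  targets=[
    {"grip":240,"linear":[0,0,0],"delta_rot":[0,0,0]},
    {"grip":240,"linear":[0,0,0],"delta_rot":[0,0,0]},
  ],
)

```text
time: 12.35
ee_pos: [0.5167, -0.1435, 0.1599]
tcp_rot: [180.0, -0.0, -170.5]
wrist_force: [0.3, -0.4, -0.7]
opening: 0.0167
grasp_force: 58.9
```

Request:
play_rows(
  targets=[
    {"grip":240,"linear":[2.03,-12,0],"delta_rot":[0,0,-0.08]},
    {"grip":240,"linear":[2.03,-12,0],"delta_rot":[0,0,-0.08]},
    {"grip":240,"linear":[2.03,-12,0],"delta_rot":[0,0,-0.08]},
    {"grip":240,"linear":[2.03,-12,-2],"delta_rot":[0,0,-0.08]},
    {"grip":240,"linear":[2.03,-12,-4],"delta_rot":[0,0,-0.08]},
    {"grip":240,"linear":[2.03,-12,-4.4],"delta_rot":[0,0,-0.08]},
    {"grip":240,"linear":[2.03,-12,-4.4],"delta_rot":[0,0,-0.08]},
    {"grip":240,"linear":[2.03,-12,-4.4],"delta_rot":[0,0,-0.08]},
  ],
)

```text
time: 13.15
ee_pos: [0.5378, -0.2618, 0.1175]
tcp_rot: [-180.0, 0.1, -174.9]
wrist_force: [-0.1, -0.6, -0.5]
opening: 0.0164
grasp_force: 59.0
```

```bash
python3 d.py knob knob_over
```

```text
13.15 [ 0.5378 -0.2618  0.1175] 0.01640923136506356 [-0.0764 -0.6129 -0.5231]
top 0.64 [399.7, 194.9, 414.7, 208.7] [ 0.522  -0.2536  0.1251] [ 0.4375 -0.2663  0.1045] [ 0.5319 -0.1535  0.55  ] [ 0.5226 -0.2552  0.1154]
top tcp px 410.48571195954685 197.52332891568827 crop 370 147
scene 0.56 [351.5, 261.6, 376.4, 281.3] [ 0.5278 -0.2695  0.1213] [ 0.5151 -0.2858  0.1075] [ 0.5554 -0.243   0.1398] [ 0.5255 -0.2701  0.1155]
scene tcp px 361.561672939025 270.7860781691543 crop 321 220
```

View pics/knob_over.png

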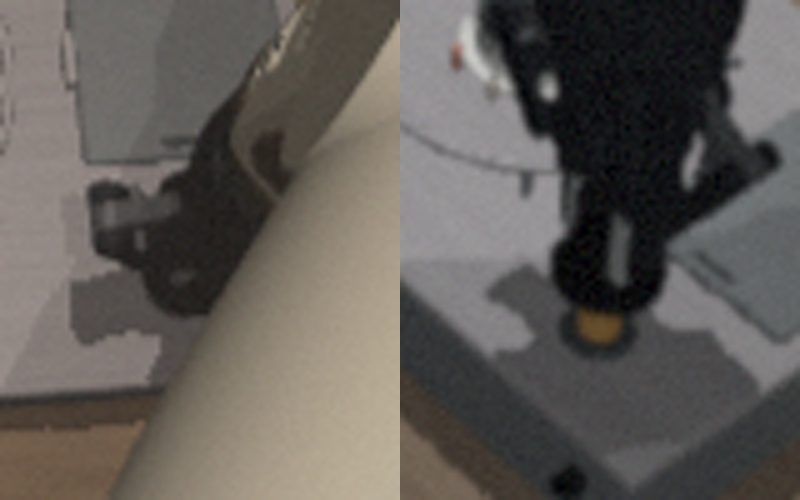

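```bash
cat > k.py <<'E'
exec(open("f.py").read().split("for c in(")[0])
o=bot.get_obs(); print(o["ee_pos"],o["tcp_rot"])
p=bot.camera("scene")
for q in((.5378,-.2625,.109),(.537,-.2632,.085),(.538,-.2632,.085),(.537,-.2622,.085)): print(q,proj(p,np.array([q]))[0])
F=D(0,.023,.1065,.1125); e=proj(p,F+[*o["ee_pos"][:2],0]); print("flange u",e[:,0].min(),e[:,0].max(),"v",e[:,1].max())
e=proj(p,D(0,.0085,.079,.085)+[.537,-.2632,0]); print("collar u",e[:,0].min(),e[:,0].max(),e[:,1].max())
I=p["color"].astype(int); print("u 348..379 sum rows"); 
for v in(272,274,276,278,280,282,284,286,288): print(v,I[v,348:380].sum(1)//3)
d=I[...,0]-I[...,2]
for v in(282,284,286): print(v,d[v,348:380])
E
python3 k.py
```

```text
[ 0.5377 -0.2625  0.1172] [-179.9585    0.0727 -174.9757]
(0.5378, -0.2625, 0.109) [361.4215 273.963 ]
(0.537, -0.2632, 0.085) [360.3304 282.5529]
(0.538, -0.2632, 0.085) [360.7212 282.3471]
(0.537, -0.2622, 0.085) [360.0131 282.2399]
flange u 349.5505042267914 373.3412927040303 v 283.5851913481803
collar u 355.82478192639627 364.6147418203557 287.7704647777715
u 348..379 sum rows
272 [125 131 113  51   9  15  15  10  16  21   4  11   7  12  38  73  80  73
  46  19  15  19  18  21  12  41  68  93  92  88  95  97]
274 [ 96 110 102  54  15  13  11   9  10   9  21  10   3  16  50  72  81  78
  46  12  18  16  10  15  14  40  86 123 131 119 102  81]
276 [ 79  77  69  43  23  10   0   1   2  10   1  12   6  17  25  49  68  71
  58  32  13  11  12  14  16  54  99 125 128 130 129 119]
278 [ 76  78  77  71  53  27  12   3  16  16  10  13   3  16  10  12  17  20
   6  13   0  11   8   9  39  80 121 127 127 129 131 127]
280 [ 81  81  76  76  76  70  48  25  14  17   2  10  14  12  18   5   7  11
  11  13  14  11  27  58  99 125 129 130 128 128 130 128]
282 [ 78  78  78  76  77  66  53  41  37  46  41  37  33  24  29  22  23  20
  16  25  48  55  67  90 121 127 129 131 130 132 130 130]
284 [ 77  76  70  75  66  41  32  36  47  61  70  67  68  69  69  66  59  44
  37  40  68  73  71  74  92 110 118 125 131 131 128 129]
286 [ 81  75  74  74  62  41  32  27  43  53  64  73  76  76  70  69  52  36
  35  40  56  69  76  74  76  75  77  83  93 104 100 104]
288 [73 74 76 76 73 59 45 38 37 38 39 50 54 48 50 40 37 34 39 47 66 73 75 75
 77 74 73 76 76 75 69 73]
282 [ 1 -1  1  2  1 -1  0 -1 15 34 31 23 20 16 12 10 13  3 -3 -2  1  0  1 -1
  0  0  0  1 -2  0 -2  1]
284 [ 0  0 -1  2  1 -3 -4 -2 20 48 52 51 56 52 50 54 46 16 -4 -1 -2  2 -1  0
  0  0  2 -2  0 -1  1 -1]
286 [ 1  1  0 -1 -1  0 -3 -7 10 35 50 55 55 57 58 49 33  7 -2 -5  1  1 -2 -2
 -1 -1  2 -2  0  1  0  0]
```

Right panel: the flange is centred at about (609,270) and the brass shaft at (600,325). After parallax, that leaves an offset under 1 mm. Lowering with a small x correction.

Request:
play_rows(
  targets=[
    {"grip":240,"linear":[-0.05,0,-0.4],"delta_rot":[0,0,0]},
    {"grip":240,"linear":[-0.05,0,-0.8],"delta_rot":[0,0,0]},
    {"grip":240,"linear":[-0.05,0,-1.0],"delta_rot":[0,0,0]},
    {"grip":240,"linear":[-0.05,0,-1.15],"delta_rot":[0,0,0]},
    {"grip":240,"linear":[-0.05,0,-1.3],"delta_rot":[0,0,0]},
    {"grip":240,"linear":[-0.05,0,-1.3],"delta_rot":[0,0,0]},
  ],
)

```text
time: 14.0
ee_pos: [0.5366, -0.2627, 0.1035]
tcp_rot: [-180.0, -0.0, -175.0]
wrist_force: [-3.0, -1.1, 4.6]
opening: 0.0168
grasp_force: 59.8
```

Request:
play_rows(
  targets=[
    {"grip":240,"linear":[-0.05,-0.02,0],"delta_rot":[0,0,0]},
    {"grip":240,"linear":[-0.08,-0.03,-0.1],"delta_rot":[0,0,0]},
    {"grip":240,"linear":[-0.08,-0.03,-0.2],"delta_rot":[0,0,0]},
    {"grip":240,"linear":[-0.08,-0.03,-0.2],"delta_rot":[0,0,0]},
  ],
)

```text
time: 14.4
ee_pos: [0.5358, -0.2629, 0.1007]
tcp_rot: [180.0, -0.0, -175.0]
wrist_force: [-1.5, -0.9, -0.4]
opening: 0.0163
grasp_force: 59.1
```

It's sliding in with nearly no force. Continuing to home.

Request:
play_rows(
  targets=[
    {"grip":240,"linear":[-0.03,-0.02,-0.15],"delta_rot":[0,0,0]},
    {"grip":240,"linear":[-0.03,-0.02,-0.3],"delta_rot":[0,0,0]},
    {"grip":240,"linear":[-0.03,-0.02,-0.4],"delta_rot":[0,0,0]},
    {"grip":240,"linear":[-0.03,-0.02,-0.5],"delta_rot":[0,0,0]},
    {"grip":240,"linear":[-0.03,-0.02,-0.5],"delta_rot":[0,0,0]},
  ],
)

```text
time: 14.9
ee_pos: [0.5357, -0.263, 0.0963]
tcp_rot: [180.0, 0.0, -175.0]
wrist_force: [-1.9, -0.6, 1.4]
opening: 0.0166
grasp_force: 59.2
```

Request:
play_rows(
  targets=[
    {"grip":240,"linear":[-0.02,0,-0.15],"delta_rot":[0,0,0]},
    {"grip":240,"linear":[-0.02,0,-0.3],"delta_rot":[0,0,0]},
    {"grip":240,"linear":[-0.02,0,-0.4],"delta_rot":[0,0,0]},
    {"grip":240,"linear":[-0.02,0,-0.5],"delta_rot":[0,0,0]},
    {"grip":240,"linear":[-0.02,0,-0.5],"delta_rot":[0,0,0]},
    {"grip":240,"linear":[-0.02,0,-0.5],"delta_rot":[0,0,0]},
  ],
)

```text
time: 15.5
ee_pos: [0.5357, -0.263, 0.0919]
tcp_rot: [-180.0, 0.1, -175.0]
wrist_force: [-2.0, 0.1, 6.6]
opening: 0.0165
grasp_force: 59.9
```

Request:
play_rows(
  targets=[
    {"grip":240,"linear":[0,0,-0.08],"delta_rot":[0,0,0]},
    {"grip":240,"linear":[0,0,-0.15],"delta_rot":[0,0,0]},
    {"grip":240,"linear":[0,0,-0.15],"delta_rot":[0,0,0]},
    {"grip":240,"linear":[0,0,-0.15],"delta_rot":[0,0,0]},
  ],
)

```text
time: 15.9
ee_pos: [0.5357, -0.263, 0.0905]
tcp_rot: [-180.0, 0.1, -175.0]
wrist_force: [-2.4, 0.7, 8.4]
opening: 0.0166
grasp_force: 60.0
```

Request:
play_rows(
  targets=[
    {"grip":240,"linear":[-0.02,0,0],"delta_rot":[0,0,0.14]},
    {"grip":240,"linear":[-0.02,0,0],"delta_rot":[0,0,0.28]},
    {"grip":240,"linear":[-0.02,0,0],"delta_rot":[0,0,0.42]},
    {"grip":240,"linear":[-0.02,0,0],"delta_rot":[0,0,0.56]},
    {"grip":240,"linear":[-0.02,0,0],"delta_rot":[0,0,0.6]},
    {"grip":240,"linear":[-0.02,0,0],"delta_rot":[0,0,0.6]},
  ],
)

```text
time: 16.5
ee_pos: [0.5357, -0.2633, 0.0906]
tcp_rot: [-179.9, 0.0, -140.5]
wrist_force: [-1.5, -0.5, 7.9]
opening: 0.0169
grasp_force: 60.0
```

```bash
python3 -c "
from h import *
o=bot.get_obs(); print(o['ee_pos'],o['tcp_rot'],o['wrist_force'],o['torque'],o['q'])"
```

```text
[ 0.53573775 -0.2633198   0.09064203] [-1.79903110e+02  3.92035541e-02 -1.40538474e+02] [-1.54841723 -0.45454459  7.88406231] [-0.21686932  0.30002697  0.04255579] [-2.61724863e+01  1.08102820e+01  1.01338669e+00  8.00986712e+01
 -4.26156326e-03 -6.56339828e+01]
```

Request:
play_rows(
  targets=[
    {"grip":240,"linear":[0,0,0],"delta_rot":[0,0,0.14]},
    {"grip":240,"linear":[0,0,0],"delta_rot":[0,0,0.28]},
    {"grip":240,"linear":[0,0,0],"delta_rot":[0,0,0.42]},
    {"grip":240,"linear":[0,0,0],"delta_rot":[0,0,0.52]},
    {"grip":240,"linear":[0,0,0],"delta_rot":[0,0,0.58]},
    {"grip":240,"linear":[0,0,0],"delta_rot":[0,0,0.58]},
    {"grip":240,"linear":[0,0,0],"delta_rot":[0,0,0.58]},
  ],
)

```text
time: 17.2
ee_pos: [0.5358, -0.2635, 0.0907]
tcp_rot: [-179.9, -0.0, -107.4]
wrist_force: [-1.3, -1.3, 7.6]
opening: 0.0167
grasp_force: 60.1
```

```bash
python3 -c "
from h import *
o=bot.get_obs(); print(o['ee_pos'],o['tcp_rot'],o['wrist_force'],o['torque'],o['q'])"
```

```text
[ 0.53579182 -0.26347721  0.0907164 ] [-1.79883120e+02 -3.52108364e-02 -1.07395291e+02] [-1.3234679  -1.31027358  7.61332378] [-0.31352115  0.34586236  0.00882999] [-2.61776965e+01  1.08085321e+01  1.01957811e+00  8.00901604e+01
 -1.69524293e-02 -9.87824588e+01]
```

Request:
play_rows(
  targets=[
    {"grip":240,"linear":[0,0,-0.03],"delta_rot":[0,0,0.03]},
    {"grip":240,"linear":[0,0,-0.03],"delta_rot":[0,0,0.06]},
    {"grip":240,"linear":[0,0,-0.03],"delta_rot":[0,0,0.06]},
  ],
)

```text
time: 17.5
ee_pos: [0.5358, -0.2635, 0.0905]
tcp_rot: [-179.9, -0.0, -103.9]
wrist_force: [-1.0, -2.0, 7.9]
opening: 0.0166
grasp_force: 60.1
```

```bash
python3 -c "
from h import *
o=bot.get_obs(); print(o['ee_pos'],o['tcp_rot'],o['wrist_force'],o['torque'],o['q'])
s=bot.camera('scene'); save(s,'fin.png',(290,180,430,320),4)"
```

```text
[ 0.53580905 -0.26351557  0.09045769] [-1.79880374e+02 -4.58043028e-02 -1.03908040e+02] [-0.99286565 -2.03656131  7.9005767 ] [-0.35066141  0.34504109 -0.03461336] [-2.61791349e+01  1.08106789e+01  9.93390330e-01  8.00560836e+01
 -1.93327677e-02 -1.02271164e+02]
```

View pics/fin.png

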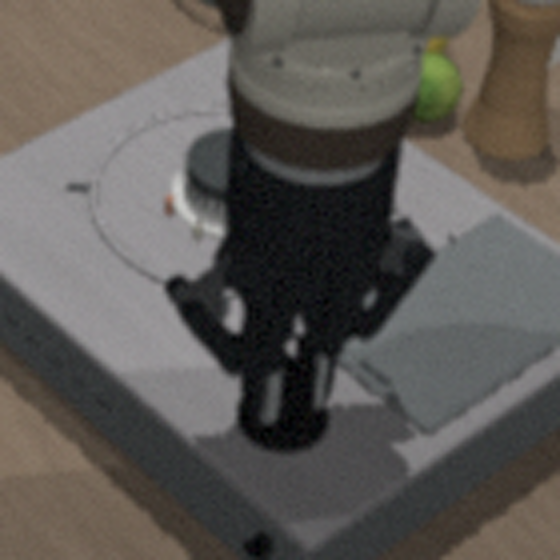

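The knob is pressed in and turned at (285,415), and the cap is still on its burner. A small extra turn will confirm the stop.

Request:
play_rows(
  targets=[
    {"grip":240,"linear":[0,0,0],"delta_rot":[0,0,0.03]},
    {"grip":240,"linear":[0,0,0],"delta_rot":[0,0,0.06]},
    {"grip":240,"linear":[0,0,0],"delta_rot":[0,0,0.06]},
  ],
)

```text
time: 17.85
ee_pos: [0.5358, -0.2635, 0.0905]
tcp_rot: [-179.9, -0.1, -100.5]
wrist_force: [-1.8, -2.2, 7.8]
opening: 0.0165
grasp_force: 60.1
```

```bash
python3 -c "
from h import *
o=bot.get_obs(); print(o['ee_pos'],o['tcp_rot'],o['wrist_force'],o['torque'])"
```

```text
[ 0.53583322 -0.26351057  0.0904695 ] [-1.79879692e+02 -5.00603689e-02 -1.00471856e+02] [-1.83433041 -2.18836194  7.84896991] [-0.3627355   0.28803047  0.00131012]
```

Request:
play_rows(
  targets=[
    {"grip":240,"linear":[0,0,0],"delta_rot":[0,0,0.03]},
    {"grip":240,"linear":[0,0,0],"delta_rot":[0,0,0.06]},
    {"grip":240,"linear":[0,0,0],"delta_rot":[0,0,0.06]},
  ],
)

```text
time: 18.15
ee_pos: [0.536, -0.2635, 0.0905]
tcp_rot: [-179.9, -0.1, -97.0]
wrist_force: [-0.6, -1.1, 7.9]
opening: 0.0164
grasp_force: 60.1
```

```bash
cat > t.py <<'E'
from h import *
np.set_printoptions(precision=3,suppress=True)
for i in range(4):
    o=bot.get_obs(); print(o['time'],o['ee_pos'],o['tcp_rot'],o['wrist_force'],o['torque'],o["joint_efforts"][5],o["q"][5]); p=bot.camera('scene')
t=bot.trace(p,"knob"); print([(x["conf"],x["box"]) for x in t])
E
python3 t.py
```

```text
18.15 [ 0.536 -0.263  0.091] [-179.862   -0.054  -97.031] [-0.617 -1.143  7.902] [-0.278  0.155 -0.002] -0.4453324992209673 -109.14207868269641
18.2 [ 0.536 -0.263  0.091] [-179.861   -0.055  -97.075] [-0.765 -1.937  8.563] [-0.33   0.15  -0.065] -0.19622839987277985 -109.09860934046114
18.25 [ 0.536 -0.263  0.091] [-179.866   -0.054  -97.086] [-0.594 -1.739  8.256] [-0.305  0.155 -0.056] -0.0938520161435008 -109.08713731729843
18.3 [ 0.536 -0.263  0.091] [-179.864   -0.055  -97.09 ] [-0.174 -1.617  7.193] [-0.318  0.136 -0.04 ] -0.0664138700813055 -109.08405386278963
[]
```

```bash
cat > v.py <<'E'
exec(open("f.py").read().split("for c in(")[0])
ims=[]
for c in("scene","top"):
    p=bot.camera(c); u,v=proj(p,np.array([[.536,-.2635,.09]]))[0].astype(int); print(c,u,v)
    a=p["color"][v-22:v+23,u-22:u+23,::-1].astype(float); a=255*np.clip(a/150,0,1)**.5
    ims.append(cv2.resize(a.astype(np.uint8),None,fx=8.8,fy=8.8,interpolation=cv2.INTER_CUBIC))
    C=cloud(p); m=(np.hypot(C[...,0]-.536,C[...,1]+.2635)<.026)&(C[...,2]<.095); q=C[m]
    if len(q): print(len(q),np.percentile(q[:,2],[5,25,50,75,95]),cv2.minEnclosingCircle(q[(q[:,2]>.079),:2].astype(np.float32)))
cv2.imwrite("pics/zoom.png",np.hstack(ims))
E
python3 v.py
```

```text
scene 360 281
274 [0.0741 0.076  0.0841 0.0862 0.0921] ((0.5348153710365295, -0.265809565782547), 0.023203449323773384)
top 407 201
128 [0.0733 0.0758 0.0833 0.0857 0.0893] ((0.5363137125968933, -0.2560288608074188), 0.02233170159161091)
```

View pics/zoom.png

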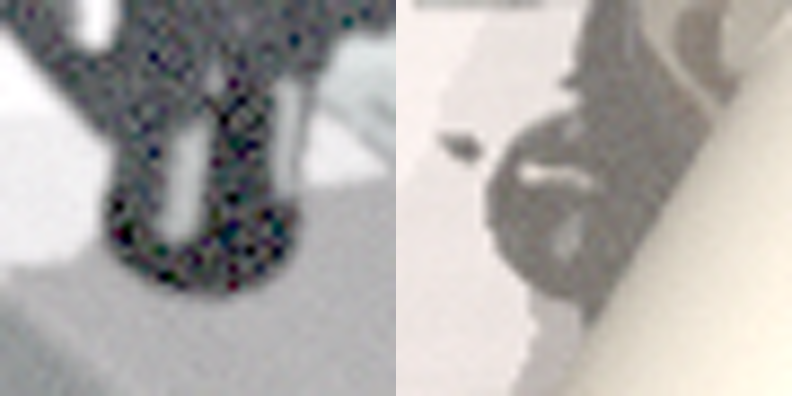

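The top panel shows the pointer line at (522–590,178), already past the drop (462,147), and the flange is at the pressed height. One more nudge to check that the torque rises at the stop.

Request:
play_rows(
  targets=[
    {"grip":240,"linear":[0,0,0],"delta_rot":[0,0,0.05]},
    {"grip":240,"linear":[0,0,0],"delta_rot":[0,0,0.08]},
    {"grip":240,"linear":[0,0,0],"delta_rot":[0,0,0.08]},
  ],
)

```text
time: 18.8
ee_pos: [0.5361, -0.2634, 0.0905]
tcp_rot: [-179.9, -0.1, -92.4]
wrist_force: [-0.6, -1.2, 6.9]
opening: 0.0168
grasp_force: 60.1
```

```bash
python3 t.py
```

```text
18.8 [ 0.536 -0.263  0.091] [-179.86    -0.059  -92.444] [-0.627 -1.228  6.887] [-0.242  0.101 -0.119] -0.5211389623582363 -113.72514588571225
18.85 [ 0.536 -0.263  0.091] [-179.861   -0.056  -92.493] [-0.397 -0.397  7.687] [-0.182  0.088 -0.079] -0.25386680848896503 -113.67932071761703
18.9 [ 0.536 -0.263  0.091] [-179.857   -0.057  -92.507] [ 0.033 -0.694  8.08 ] [-0.227  0.064 -0.147] -0.14734611846506596 -113.66480273517624
18.95 [ 0.536 -0.263  0.091] [-179.859   -0.057  -92.506] [-0.611 -1.621  7.341] [-0.198  0.057 -0.1  ] -0.118928337469697 -113.6655012471995
[(0.49, [347.3, 272.3, 371.4, 292.3])]
```

Torque has risen to about −0.11 N·m, so the shaft is on the stop. Pressing slightly deeper for margin, then handing in.

Request:
play_rows(
  targets=[
    {"grip":240,"linear":[0,0,-0.05],"delta_rot":[0,0,0]},
    {"grip":240,"linear":[0,0,-0.05],"delta_rot":[0,0,0]},
    {"grip":240,"linear":[0,0,-0.05],"delta_rot":[0,0,0]},
  ],
)

```text
time: 19.35
ee_pos: [0.5361, -0.2634, 0.0902]
tcp_rot: [-179.9, -0.1, -92.5]
wrist_force: [-0.3, -0.9, 8.2]
opening: 0.0165
grasp_force: 60.3
```

```bash
python3 -c "
from h import *
p=bot.camera('scene'); C=cloud(p)
q=C[(abs(C[...,0]-.6)<.02)&(abs(C[...,1]+.117)<.04)&(C[...,2]>.1)&(C[...,2]<.125)]; print('cap',len(q),np.median(q,0),q.max(0))
print(bot.get_obs()['wrist_force'],bot.job_done())"
```

```text
cap 132 [ 0.60074585 -0.1150284   0.10895647] [ 0.61984571 -0.09148564  0.11238752]
the job is handed in; nothing more can be done
[-0.6314758  -0.84820381  8.13799505] None
```

I handed the job in at about 19 s: the cap sits flat on the burner, and the knob is home on its shaft, turned to the lighting stop and still gripped and pressed in with about 8 N; I never touched the egg timer or garlic, but took no final picture of them.

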